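# Take the yellow screwdriver out of the covered rack

### The job

Slide the clear hood of the tool rack all the way open, pull the yellow screwdriver up out of its block, and stand it tip-down in the blue cup: lower it in, do not drop it. Then slide the hood fully shut again; leave the red screwdriver seated in the block, the cup standing upright, and the things around undisturbed.

Things in the scene. Friction and masses are not known exactly. Their poses are not given: they have to be found in the camera images.
- rack: Fixed tool rack: grey base plate 150 x 430 mm, 16 mm thick, from y = -125 to +305 mm, with a track along y and a wooden block for screwdrivers. Origin on the bench below the middle of the block; z up, y along the track (the hood opens toward +y), -x faces the robot. A fixed grey end plate 124 mm wide (x), 8 mm thick, stands at y = -116 mm, 240 mm high.
- rack_block (a point): Centre of the top of the rack's wooden block, 126 mm above the bench; axes as the rack's. The block is 64 mm (x) by 150 mm (y), with two blind upright square holes 13 mm wide and 106 mm deep at x = 0, y = -40 and +40 mm: one screwdriver in each, either way round.
- hood (a joint): Slide of the clear hood along the rack's +y: 0 = shut, over both screwdrivers; 0.21 m = fully open (end stop). Stays where left; friction about 2.5 N; may start ajar. The hood is a clear box with metal edges, 124 mm (x) by 190 mm (y), top 240 mm above the bench, open below and at its -y end. Fully open it covers y = 105 to 295 mm of the rack and leaves the block free.
- hood_grip (a point): Centre of the black grip on top of the hood, in its middle; moves with it; axes as the rack's. A block 70 mm along x, 14 mm along y, from the hood's top to 273 mm above the bench; push it on either side or pinch it across y. A 4 mm thick pad, 46 mm along y, lies under it (pad top 244 mm above the bench).
- yellow_driver: Loose screwdriver with yellow handle, 169 mm long, 90 g, standing tip down in the block with its handle's shoulder on the block's top. Handle 82 mm long, round, 32 mm at its thickest (22 mm at the shoulder); steel shank 75 mm long, 6 mm thick. Body origin is 11 mm beside the tool's axis near the shoulder; use the point yellow_driver_tip for its position and axis.
- yellow_driver_tip (a point): Point on the yellow screwdriver's axis at the tip of its shank; its z axis runs along the tool from tip to handle end (up while it stands in the block). Handle from 75 to 157 mm from this point along z; a good grip is at about 120 mm.
- red_driver: Loose screwdriver with red handle, 209 mm long (shank 100 mm, handle 99 mm long and 32 mm thick), standing in the other hole of the block in the same manner; its handle's end is 226 mm above the bench. It stays there. Body origin is 11 mm beside its axis near the shoulder.
- red_driver_tip (a point): Point on the red screwdriver's axis at the tip of its shank; z axis along the tool from tip to handle end.
- cup: Loose blue round cup, open at the top, 76 mm across the rim, 100 mm high, wall 4 mm, 0.4 kg, empty, standing on the bench. Origin: centre of its underside; z up; inner floor about 5 mm above the origin.
- tape_measure: Yellow tape measure 39 x 88 x 64 mm lying loose on the bench (bystander). Origin: centre of its underside.
- sanding_block: Brown sanding block 68 x 117 x 34 mm lying loose on the bench (bystander). Origin: centre of its underside.

How it is judged:
On the way, in this order (a step that is already met when the one before it is completed fails the run):
1. the hood is slid fully open (value of joint hood above 0.195 m), for 0.2 s.
2. the yellow screwdriver is held by the fingers, tip clear above the block (z of yellow_driver_tip in the frame of rack above 0.13 m and contact force between the fingers and yellow_driver above 0.5 N), for 0.1 s.
3. the yellow screwdriver, still held, has its tip inside the cup, within 30 mm of the cup's underside (horizontal distance between yellow_driver_tip and cup below 0.038 m and z of yellow_driver_tip in the frame of cup below 0.03 m and contact force between the fingers and yellow_driver above 0.5 N), for 0.1 s.
At the end, for the whole second after the job is handed in: The yellow screwdriver rests tip-down in the cup (tip within 30 mm of its underside, leaning under 0.9 rad); the cup is upright (within 0.1 rad) on the bench; the hood is shut to within 8 mm; the red screwdriver is seated in the block (within about 10 mm and 0.15 rad) (horizontal distance between yellow_driver_tip and cup below 0.038 m and z of yellow_driver_tip in the frame of cup below 0.03 m and angle between yellow_driver_tip's own z axis and vertical below 0.9 rad and linear speed of yellow_driver below 0.02 m/s and angle between cup's own z axis and vertical below 0.1 rad and height (world z) of cup below 0.01 m and value of joint hood below 0.008 m and z of red_driver_tip in the frame of rack below 0.036 m and angle between red_driver_tip's own z axis and vertical below 0.15 rad); the robot touches nothing.
It fails at once if the red screwdriver is knocked or pulled up (moved more than 25 mm) (distance of red_driver_tip from where it was at the start of the episode above 0.025 m).
It fails at once if the cup is tipped by more than 0.5 rad (angle between cup's own z axis and vertical above 0.5 rad).
It fails at once if the tape measure is moved more than 30 mm (distance of tape_measure from where it was at the start of the episode above 0.03 m).
It fails at once if the sanding block is moved more than 30 mm (distance of sanding_block from where it was at the start of the episode above 0.03 m).
It also fails if it takes over 72 s, if anything falls off the work surface, if the arm or the gripper's body presses on something with over 40 N, if the wrist force passes 120 N, or if a joint passes its speed limit or range.

### The arm

A 6-joint arm with a two-finger parallel gripper is mounted at the origin on a cart in front of the work surface, level with it; the furniture and walls round the work are solid. World frame = base frame: x ahead of the robot, y to its left, z up, the work surface at z = 0. Lengths are in m, angles in rad, forces in N, time in s.
With the tool pointing down it reaches from about 0.3 to 0.825 m from the base axis. Payload 5.4 kg.
Tool frame: the origin (TCP) lies on the centre line of the jaws, within the pads' length; the fingertips stand 22 mm ahead of it and the grasp point (between the pads) lies 3 mm ahead of it; z points along the fingers, y is the line along which they close (so a half turn about z gives the same grasp; the last joint's range is limited). The gripper opens to 92 mm and grips with 3 to 60 N. Pads are 20 mm wide; open, the fingers measure 128 mm over their backs; the gripper's body (75 mm by 189 mm) begins 69 mm behind the grasp point.
Start: joints at [-1.445, 0.158, 1.597, -0, 1.386, -0.21], TCP at [0.189, -0.543, 0.237] pointing down, gripper open.
Joint ranges: [-2.91, 2.91], [-0.94, 2.29], [0.18, 2.7], [-1.29, 4.43], [0.17, 2.64], [-3, 3]. Speed limits (rad/s): [2.57, 2.57, 3.14, 3.14, 3.14, 3.14].

### API

Orientations are given as a rotation vector (axis times angle).
In Python, from workcell import * gives the robot as it stands. Calls block until the motion is done:
- goto(position, orientation): joint-space move of the TCP to a pose.
- line_to(position, rot=None, max_speed=0.15): straight line of the TCP; rot=None keeps the orientation; max_speed is the mean speed in m/s.
- set_joints(angles): joint-space move.
- set_gripper(opening, newtons=None): opening from 0.0 (shut) to 1.0 (fully open); newtons is the grip in N (None keeps the last); returns when the fingers have stopped.
- hold(seconds).
- inverse_kinematics(position, orientation): joint angles nearest the present ones, or None.
- read_camera(name): name is "scene" or "top" or "wrist"; returns a dict with "pixels" (400x640x3 uint8, blue, green, red), "fx", "fy", "cx", "cy" (pixels), "R" (3x3) and "t" (3): a world point X has camera coordinates R X + t. Camera axes: x right, y down, z forward; pixel columns grow to the right and rows downward; lengths in m; the calibration is good to about 2 mm. A picture is of the moment at which its call begins. There is no depth.
A pose or a line that the arm cannot do raises MotionError and nothing moves.
- job_done(): hands the job in; it is judged then, once.
Trained networks look in a picture, given as the dict that the camera call returned (one of the last four; its "shot" number tells which), for a name from the list of things; names that differ only in an ending like _2 or _b are one class to them, and where a whole thing is asked for, a point or a joint stands for the part that bears it (a point fixed in the world has none). Each returns a list of dicts, best first, with "p" (0 to 1); they miss things now and then, are a little off and sometimes report something else, mostly with a low value. They report only what shows in the picture. A call takes as long as a camera call.
- cut_out(query, picture): "region" (400x640 bool, what is visible of it).
- place_of(query, picture): "location" ([x, y, z] in m, in the coordinates of the camera as it stood for that picture, good to about 4 mm: a listed point, or the origin of a listed thing).
Readings, each from a call of its own:
- current_clock(): time.
- current_joints(): joint angles.
- current_joint_vel(): joint speeds.
- current_effort(): joint torques, N m.
- current_ee_pos(): TCP position.
- current_tool_rot(): TCP orientation.
- current_contact_force(): force on the tool from outside, world axes, zero at the start.
- current_ft_torque(): the same for the moment, N m.
- current_opening(): opening from 0.0 (shut) to 1.0 (fully open).
- current_grip_force(): force on a finger pad.
Only numpy, scipy, OpenCV 4.12 (cv2) and the standard library are available. Lean on these libraries where they do the work, as an engineer would, in place of code of your own. Each camera call takes 0.05 s, during which the arm holds its last target. There are 200 camera calls.

## Working session

There is one attempt and no reset: what is moved stays moved. The work goes in short steps, each a Python script; the robot and the scene stay as the last script left them, time stands still between calls to the robot, and variables do not carry over. Pictures are saved under pics/ and viewed, at most 10 in all, crops included, and the job is handed in when it is done.

```bash
mkdir -p pics; ls; cat > h.py <<'E'
from workcell import *
import numpy as np, cv2
def world(c,p): return np.array(c["R"]).T@(np.array(p)-np.array(c["t"]))
def px(c,X):
    q=np.array(c["R"])@np.array(X)+np.array(c["t"]); return np.array([c["fx"]*q[0]/q[2]+c["cx"],c["fy"]*q[1]/q[2]+c["cy"]])
def tri(obs):  # list of (cam,pixel)
    A=[];b=[]
    for c,(u,v) in obs:
        R=np.array(c["R"]);t=np.array(c["t"])
        d=R.T@np.array([(u-c["cx"])/c["fx"],(v-c["cy"])/c["fy"],1]);d/=np.linalg.norm(d)
        P=np.eye(3)-np.outer(d,d);A.append(P);b.append(P@(-R.T@t))
    return np.linalg.solve(sum(A),sum(b))
E
python3 - <<'E'
from h import *
np.set_printoptions(precision=4,suppress=True)
for n in ("scene","top"):
    c=read_camera(n);cv2.imwrite(f"pics/{n}0.png",c["pixels"])
    print(n,"cam at",-np.array(c["R"]).T@c["t"])
    for q in "rack rack_block hood_grip yellow_driver_tip red_driver_tip yellow_driver cup tape_measure sanding_block".split():
        for d in place_of(q,c)[:2]: print(q,round(d["p"],2),world(c,d["location"]),px(c,world(c,d["location"])))
print(current_clock(),current_tool_rot())
E
```

```text
pics
workcell.py
scene cam at [ 1.2196 -0.3821  0.647 ]
rack 0.96 [ 0.5838  0.0167 -0.0027] [392.2439 254.8871]
rack_block 0.6 [0.5812 0.0171 0.1269] [398.3164 212.5049]
hood_grip 0.58 [0.5815 0.0229 0.252 ] [408.0349 164.9745]
red_driver_tip 0.52 [ 0.5906 -0.0032  0.1281] [392.3292 215.8527]
yellow_driver 0.72 [ 0.5931 -0.0047  0.1251] [392.0827 217.6437]
cup 0.62 [ 0.436  -0.2745 -0.0041] [266.8924 240.849 ]
tape_measure 0.96 [ 0.6508 -0.3662 -0.007 ] [243.9382 311.7605]
top cam at [-0.0981  0.0166  1.0414]
hood_grip 0.74 [0.5834 0.0224 0.2579] [228.8394 185.6159]
1.0 [ 3.0973  0.525  -0.    ]
```

View pics/scene0.png

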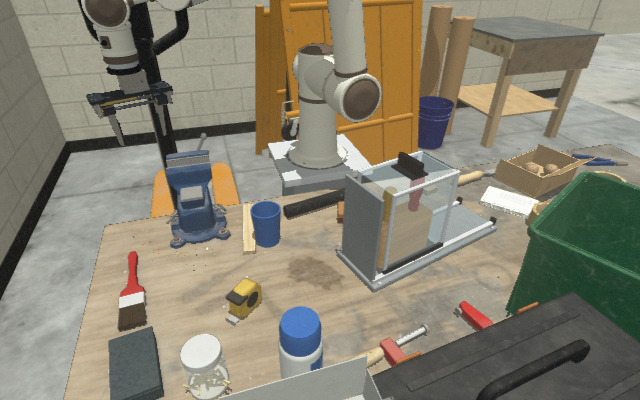

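View pics/top0.png

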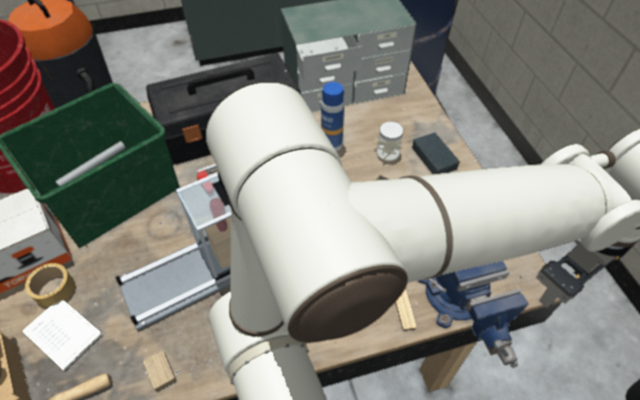

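The scene view shows the rack at about (395,230), with the yellow handle near the end plate (388,205), the red handle at (415,190), the cup at (266,223), the tape measure at (243,298) and a vise at (195,200). In the top view the arm hides most of the rack, so I'll lift the arm and look from the wrist.

```bash
python3 - <<'E'
from h import *
import pickle
np.set_printoptions(precision=4,suppress=True)
p=np.array(current_ee_pos()); line_to(p+[0,0,0.15],max_speed=0.25)
for i,pos in enumerate([[0.42,-0.2,0.45],[0.5,-0.08,0.5]]):
    goto(pos,[np.pi,0,0])
    c=read_camera("wrist");cv2.imwrite(f"pics/w{i}.png",c["pixels"]);pickle.dump(dict(c),open(f"w{i}.pkl","wb"))
    print("wrist",-np.array(c["R"]).T@c["t"])
    for q in "rack rack_block hood_grip yellow_driver_tip red_driver_tip cup tape_measure sanding_block".split():
        for d in place_of(q,c)[:1]: print(q,round(d["p"],2),world(c,d["location"]),px(c,world(c,d["location"])))
c=read_camera("scene")
for q in "rack rack_block hood_grip yellow_driver_tip red_driver_tip cup tape_measure sanding_block".split():
        for d in place_of(q,c)[:1]: print(q,round(d["p"],2),world(c,d["location"]),px(c,world(c,d["location"])))
cv2.imwrite("pics/s1.png",c["pixels"]);pickle.dump(dict(c),open("s1.pkl","wb"))
print(current_clock(),current_joints())
a=cv2.imread("pics/w0.png");b=cv2.imread("pics/w1.png");cv2.imwrite("pics/ww.png",cv2.resize(np.vstack([a,b]),None,fx=.75,fy=.75))
E
```

```text
wrist [ 0.5052 -0.2014  0.5974]
rack 0.92 [ 0.5865  0.0143 -0.0015] [206.8952  61.4787]
hood_grip 0.6 [0.582  0.028  0.2551] [102.2996  29.9396]
cup 0.77 [ 0.439  -0.2742  0.0019] [356.9542 140.624 ]
tape_measure 0.63 [ 0.6503 -0.3691 -0.0019] [412.9322  23.1429]
sanding_block 0.6 [ 0.4075 -0.0096 -0.0042] [228.8654 155.6877]
wrist [ 0.5852 -0.0811  0.6475]
hood_grip 0.67 [0.5887 0.0278 0.256 ] [236.0058 103.5591]
cup 0.56 [ 0.4375 -0.27   -0.001 ] [403.3509 174.1349]
tape_measure 0.56 [ 0.6501 -0.368  -0.0019] [459.1821  73.7533]
sanding_block 0.56 [ 0.408  -0.0069 -0.0037] [288.8153 186.245 ]
rack 0.86 [ 0.5808  0.0175 -0.0007] [392.0994 253.5065]
rack_block 0.56 [0.5829 0.0184 0.1284] [399.2459 212.3089]
hood_grip 0.93 [0.5782 0.0254 0.25  ] [408.1774 164.9429]
cup 0.64 [ 0.4357 -0.273  -0.0039] [267.4494 240.6029]
tape_measure 0.94 [ 0.6496 -0.3681 -0.0032] [242.8059 310.3322]
5.3 [-0.3976 -0.0418  1.295   0.      1.8882  1.1731]
```

View pics/ww.png

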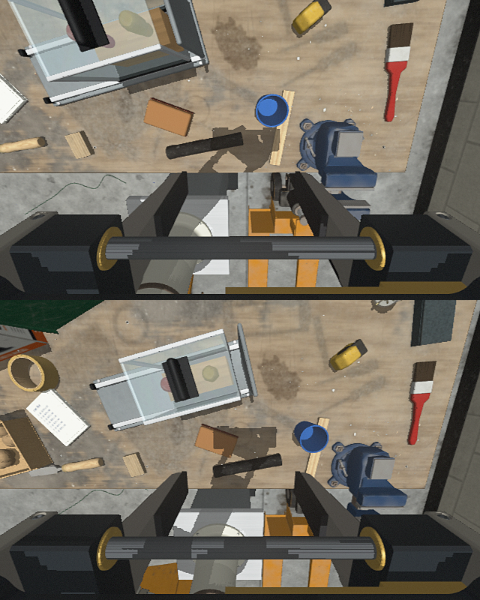

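The upper frame shows the grip at about (113,27) in full-resolution pixels, the cup, the tape measure and the sanding block. The lower frame shows the whole rack, yawed roughly 15–20°, with the yellow handle next to the end plate. Next I need corners for the yaw, so I'll enlarge the second view.

```bash
python3 - <<'E'
import cv2
a=cv2.imread("pics/w1.png")[20:190,110:360]; cv2.imwrite("pics/c1.png",cv2.resize(a,None,fx=3.2,fy=3.2,interpolation=cv2.INTER_CUBIC))
E
```

```text
(no output)
```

View pics/c1.png

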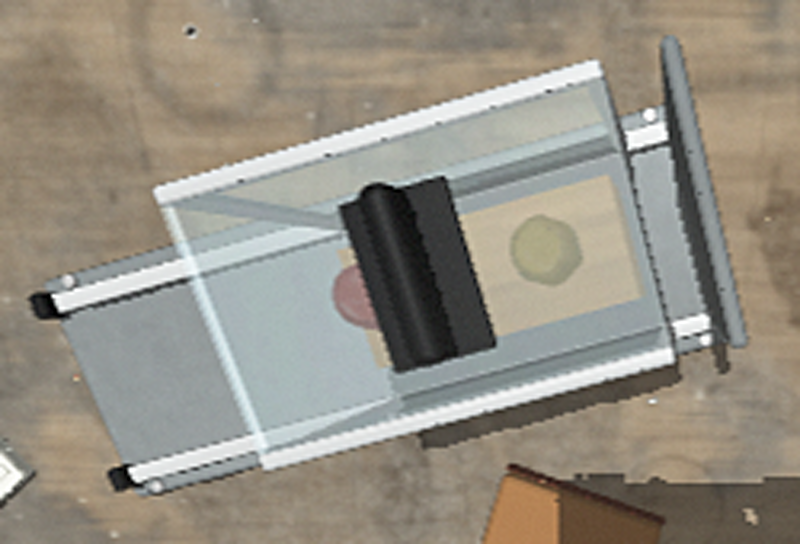

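The crop shows the hood's top corners at (155,190), (600,62), (675,355) and (265,468). The end plate's top runs from (668,38) to (740,345), the yellow handle end is at (545,250) and the red at about (365,295). I'll fit the rack pose to these.

```bash
python3 - <<'E'
from h import *
import pickle
from scipy.optimize import least_squares
np.set_printoptions(precision=4,suppress=True)
c=pickle.load(open("w1.pkl","rb"))
# rack pts: x,y,z,moves with hood, px crop
P=[(.062,.085,.24,1,155,190),(.062,-.105,.24,1,600,62),(-.062,-.105,.24,1,675,355),(-.062,.085,.24,1,265,468),
(.062,-.116,.24,0,669,38),(-.062,-.116,.24,0,740,345),(0,-.04,.212,0,545,250)]
def f(s,full=1):
    r=[]
    for x,y,z,m,u,v in P:
        y=y+m*s[3];X=[s[0]+np.cos(s[2])*x-np.sin(s[2])*y,s[1]+np.sin(s[2])*x+np.cos(s[2])*y,z+s[4]]
        r+=list(px(c,X)-[110+u/3.2,20+v/3.2])
    return np.array(r)
for fz in(0,1):
    g=lambda s:f(s if fz else np.r_[s[:4],0])
    o=least_squares(g,[.585,.015,.27,.02,0],loss="soft_l1");print(o.x,g(o.x).reshape(-1,2))
s=o.x
s1=pickle.load(open("s1.pkl","rb"))
# two-view height of yellow handle end & grip
print(c["fx"])
E
```

```text
[0.5861 0.0175 0.2539 0.0176 0.    ] [[-1.1717 -1.2244]
 [-0.1933 -1.9786]
 [ 0.996   3.693 ]
 [ 0.2663  2.3495]
 [ 0.2254 -0.8755]
 [ 0.8321  1.5064]
 [-1.6336  0.2356]]
[ 0.5872  0.0175  0.2534  0.0197 -0.0088] [[ 0.7255 -1.065 ]
 [-1.2978 -0.8291]
 [-0.5554  2.7862]
 [ 1.2637  0.7425]
 [ 0.252  -0.0355]
 [ 0.3559  0.3209]
 [-0.8565 -0.3455]]
290.1090607971116
```

```bash
cat >> h.py <<'E'
from scipy.spatial.transform import Rotation as Ro
YAW=.2535; O=np.array([.5865,.0175,0])
def W(x,y,z): return O+Ro.from_euler('z',YAW).apply([x,y,z])
def rot(a): return (Ro.from_euler('z',YAW+a)*Ro.from_euler('x',np.pi)).as_rotvec()
E
python3 - <<'E'
from h import *
np.set_printoptions(precision=4,suppress=True)
for a in (0,np.pi,np.pi/2,-np.pi/2):
    print(a,[inverse_kinematics(W(*p),rot(a)) for p in ((0,.008,.35),(0,.21,.35),(0,-.04,.168))])
goto(W(0,.008,.34),rot(0))
line_to(W(0,.008,.272))
print(current_contact_force())
set_gripper(0.0,20)
print(current_opening()*92,current_grip_force(),current_contact_force())
line_to(W(0,.008+.19,.272),max_speed=.1)
print(current_contact_force(),current_ee_pos(),current_clock(),current_opening()*92)
E
```

```text
0 [array([-0.1632,  0.1357,  1.4011, -0.    ,  1.6047,  1.1541]), array([ 0.1831,  0.1163,  1.4224, -0.    ,  1.6029,  1.5004]), array([-0.2378,  0.2729,  1.6029, -0.    ,  1.2659,  1.0795])]
3.141592653589793 [array([-0.1632,  0.1357,  1.4011, -0.    ,  1.6047, -1.9875]), array([ 0.1831,  0.1163,  1.4224,  0.    ,  1.6029, -1.6412]), array([-0.2378,  0.2729,  1.6029, -0.    ,  1.2659, -2.0621])]
1.5707963267948966 [array([-0.1632,  0.1357,  1.4011,  0.    ,  1.6047, -0.4167]), array([ 0.1831,  0.1163,  1.4224, -0.    ,  1.6029, -0.0704]), array([-0.2378,  0.2729,  1.6029,  0.    ,  1.2659, -0.4913])]
-1.5707963267948966 [array([-0.1632,  0.1357,  1.4011, -0.    ,  1.6047,  2.7248]), None, array([-0.2378,  0.2729,  1.6029, -0.    ,  1.2659,  2.6503])]
[0.3036 0.6346 0.1035]
13.684168587469584 19.999907612800598 [-0.1105  1.6542  0.312 ]
[ 0.0777 -0.2336 -0.2359] [0.5367 0.2092 0.272 ] 9.9583 14.004004689636181
```

```bash
python3 - <<'E'
from h import *
import pickle
np.set_printoptions(precision=4,suppress=True)
y=.198
for i in range(6):
    y+=.002; line_to(W(0,y,.272),max_speed=.05)
    F=current_contact_force();print(y,F)
    if np.linalg.norm(F[:2])>8: break
set_gripper(.6); print(current_ee_pos())
line_to(W(0,y,.36),max_speed=.25)
goto(W(-.1,0.02,.5),rot(np.pi/2))
for i,p in enumerate([(-.1,.02,.5),(-.1,-.1,.5)]):
    line_to(W(*p),max_speed=.25)
    c=read_camera("wrist");cv2.imwrite(f"pics/v{i}.png",c["pixels"]);pickle.dump(dict(c),open(f"v{i}.pkl","wb"))
    for q in "rack rack_block hood_grip yellow_driver_tip red_driver_tip cup sanding_block".split():
        for d in place_of(q,c)[:1]: X=world(c,d["location"]);print(q,round(d["p"],2),X,px(c,X),"rack:",Ro.from_euler('z',-YAW).apply(X-O))
s=read_camera("scene");cv2.imwrite("pics/s2.png",s["pixels"])
for q in "rack_block hood_grip yellow_driver_tip red_driver_tip cup".split():
        for d in place_of(q,s)[:1]: X=world(s,d["location"]);print(q,round(d["p"],2),X,"rack:",Ro.from_euler('z',-YAW).apply(X-O))
print(current_clock())
a=cv2.imread("pics/v0.png");b=cv2.imread("pics/v1.png");cv2.imwrite("pics/vv.png",np.vstack([a[:300],b[:300]]))
E
```

```text
0.2 [ 0.3785 -1.2768 -0.2833]
0.202 [ 0.3591 -2.7491 -0.4774]
0.20400000000000001 [ 1.6358 -9.0445  0.2265]
[0.5353 0.215  0.272 ]
rack 0.64 [0.5903 0.0155 0.0033] [366.7248 156.6758] rack: [ 0.0032 -0.0029  0.0033]
rack_block 0.77 [0.5884 0.0202 0.125 ] [376.4836 164.8266] rack: [0.0025 0.0021 0.125 ]
hood_grip 0.73 [0.5359 0.2133 0.2563] [404.155   19.6408] rack: [0.0001 0.2022 0.2563]
cup 0.61 [ 0.4397 -0.2729  0.0007] [274.1781 253.1874] rack: [-0.215  -0.2443  0.0007]
sanding_block 0.9 [ 0.4079 -0.0063 -0.0021] [285.0193 145.175 ] rack: [-0.1788  0.0217 -0.0021]
rack 0.62 [ 0.5883  0.0147 -0.0012] [367.8862 100.5563] rack: [ 0.0011 -0.0032 -0.0012]
rack_block 0.96 [0.5897 0.0185 0.1251] [380.7328  96.8424] rack: [0.0033 0.0002 0.1251]
cup 0.78 [ 0.4372 -0.2723  0.0008] [270.7561 207.4005] rack: [-0.2172 -0.2431  0.0008]
sanding_block 0.62 [ 0.4102 -0.0098 -0.0048] [283.7334  90.1214] rack: [-0.1775  0.0178 -0.0048]
rack_block 0.94 [0.5821 0.0171 0.1304] rack: [-0.0044  0.0007  0.1304]
hood_grip 0.76 [0.5306 0.2097 0.2533] rack: [-0.0059  0.2001  0.2533]
cup 0.66 [ 0.4349 -0.273  -0.    ] rack: [-0.2196 -0.2432 -0.    ]
15.6583
```

View pics/vv.png

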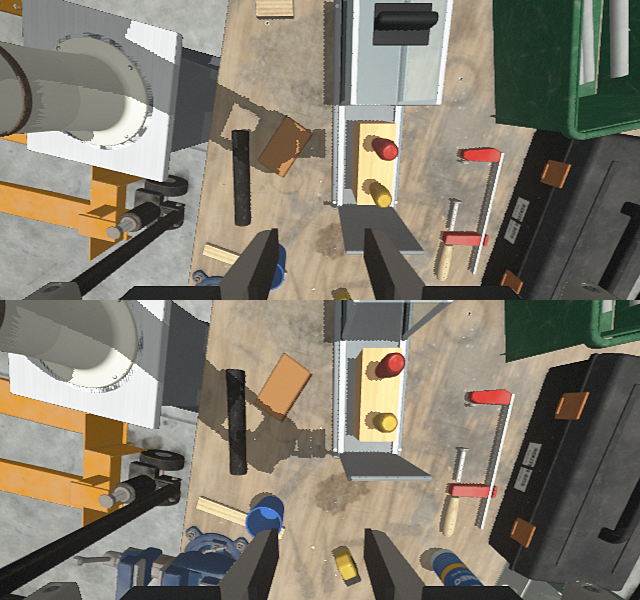

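The views show the hood open, with the yellow handle at about (382,195) in the first and (384,120) in the second, and the red handle beyond it at (385,148) and (393,65). I'll locate both handles by matching their masks in the two views.

```bash
python3 - <<'E'
from h import *
from scipy.optimize import least_squares
np.set_printoptions(precision=4,suppress=True)
cs=[]
for p in [(-.1,.02,.5),(-.1,-.1,.5)]:
    line_to(W(*p),max_speed=.3); cs.append(read_camera("wrist"))
cs.append(read_camera("scene"))
th=np.linspace(0,2*np.pi,40)
def sil(c,x,y,z0,z1,r=.0155):
    pts=[px(c,[x+k*r*np.cos(t),y+k*r*np.sin(t),z]) for z,k in((z0,.7),(z0+.02,1),(z1-.015,1),(z1,.75)) for t in th]
    m=cv2.moments(cv2.convexHull(np.array(pts,np.float32)));return np.array([m['m10'],m['m01']])/m['m00'],m['m00']
for q,z1,y0 in(("yellow_driver",.208,-.04),("red_driver",.226,.04)):
    ob=[]
    for c in cs:
        r=cut_out(q,c)
        if r and r[0]["p"]>.4:
            m=r[0]["region"].astype(np.uint8);M=cv2.moments(m,True);ob.append((c,np.array([M['m10'],M['m01']])/M['m00'],M['m00']));print(q,r[0]["p"],ob[-1][1:])
    print("tri centroid",tri([(c,u) for c,u,_ in ob]))
    w=[o for o in ob]
    g=lambda s:np.concatenate([sil(c,s[0],s[1],.126,z1)[0]-u for c,u,_ in w])
    o=least_squares(g,W(0,y0,0)[:2]);print(o.x,g(o.x),[sil(c,*o.x,.126,z1)[1] for c,_,_ in w],"rack",Ro.from_euler('z',-YAW).apply(np.r_[o.x,0]-O))
    w=w[:2];o=least_squares(g,W(0,y0,0)[:2]);print(o.x,"wrist only rack",Ro.from_euler('z',-YAW).apply(np.r_[o.x,0]-O))
print(current_clock())
E
```

```text
yellow_driver 0.74 (array([379.4545, 194.5239]), 418.0)
yellow_driver 0.66 (array([384.8892, 120.6964]), 415.0)
yellow_driver 0.64 (array([389.0412, 202.7046]), 413.0)
tri centroid [ 0.5981 -0.0206  0.1731]
[ 0.5978 -0.0202] [ 0.1892 -0.3428  0.0356 -0.0728 -0.0349  1.4025] [437.2400680966675, 435.4642329515191, 457.69368211133406] rack [ 0.0015 -0.0393  0.    ]
[ 0.5978 -0.0205] wrist only rack [ 0.0014 -0.0396  0.    ]
red_driver 0.62 (array([384.4363, 148.6284]), 479.0)
red_driver 0.86 (array([390.1744,  63.9153]), 602.0)
red_driver 0.84 (array([415.4819, 190.3508]), 496.0)
tri centroid [0.579  0.0567 0.1802]
[0.5778 0.057 ] [-0.1885 -0.4249 -0.0521  0.4338  0.6511  0.1287] [497.602649589302, 633.1434294928913, 534.4908679150976] rack [0.0014 0.0404 0.    ]
[0.5779 0.0571] wrist only rack [0.0016 0.0405 0.    ]
17.2083
```

```bash
python3 - <<'E'
from h import *
np.set_printoptions(precision=4,suppress=True)
Y=np.array([.5978,-.0203,0])
set_gripper(.8)
goto(Y+[0,0,.33],rot(np.pi/2))
line_to(Y+[0,0,.176],max_speed=.12); print(current_contact_force())
set_gripper(0.0,30); print(current_opening()*92,current_grip_force(),current_contact_force())
line_to(Y+[0,0,.29],max_speed=.06);print(current_contact_force(),current_grip_force())
line_to(Y+[0,0,.42],max_speed=.2)
print(current_opening()*92,current_grip_force(),current_clock())
goto([.437,-.2725,.40],(Ro.from_euler('z',np.pi/2-.3)*Ro.from_euler('x',np.pi)).as_rotvec())
s=read_camera("scene");w=read_camera("wrist")
for c in (s,w):
  for q in "yellow_driver_tip cup".split():
    for d in place_of(q,c)[:1]: X=world(c,d["location"]);print(q,round(d["p"],2),X,px(c,X))
cv2.imwrite("pics/s3.png",np.hstack([cv2.resize(s["pixels"][50:300,150:400],(400,400)),cv2.resize(w["pixels"],None,fx=.625,fy=.625)[:,:] if 0 else cv2.resize(w["pixels"][:,120:520],(400,400))]))
print(current_clock(),current_ee_pos())
E
```

```text
[-0.2161 -0.9402  0.1314]
30.59732867404291 30.00005181413144 [-1.3098  0.405   1.137 ]
[-0.2763 -0.1196 -0.6548] 29.99977537547238
30.357890325576065 29.999865369172767 23.5167
yellow_driver_tip 0.75 [ 0.4327 -0.2733  0.2705] [258.7723 145.2256]
cup 0.76 [ 0.4349 -0.2724 -0.0013] [267.5271 239.604 ]
yellow_driver_tip 0.65 [ 0.4398 -0.2689  0.2756] [320.3955 192.7197]
cup 0.66 [ 0.4361 -0.2717  0.0027] [319.3123 153.7309]
24.9667 [ 0.4375 -0.272   0.4   ]
```

View pics/s3.png

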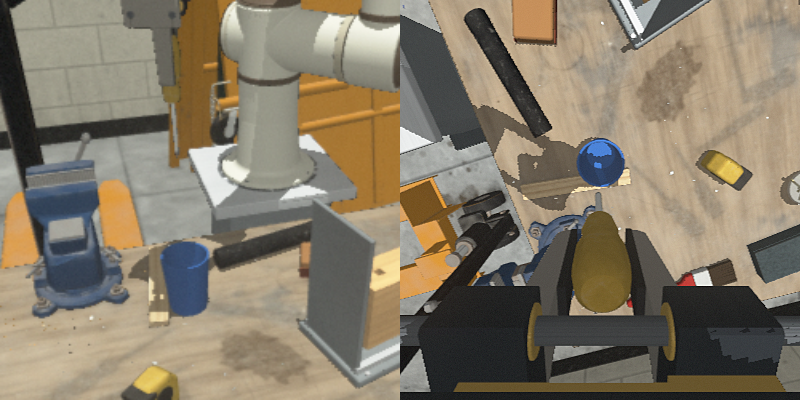

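The left crop shows the screwdriver hanging upright above the cup. The right crop shows the cup at (600,162), directly below the tool's axis, and the vise is off to the side. Tip and cup agree to within about 4 mm, so I'll lower it until it touches.

```bash
python3 - <<'E'
from h import *
np.set_printoptions(precision=4,suppress=True)
p=np.array([.437,-.2722,.15])
line_to(p+[0,0,.06],max_speed=.2); line_to(p,max_speed=.08)
f0=np.array(current_contact_force());print(f0)
z=.15
while z>.127:
    z-=.002; line_to([p[0],p[1],z],max_speed=.04)
    F=np.array(current_contact_force())-f0
    if F[2]>2.5: break
print(z,F,current_grip_force(),current_clock())
hold(.2)
s=read_camera("scene")
for q in "yellow_driver_tip cup".split():
    for d in place_of(q,s)[:1]: print(q,round(d["p"],2),world(s,d["location"]))
cv2.imwrite("pics/s4.png",cv2.resize(s["pixels"][100:300,150:400],(750,600)))
E
```

```text
[-0.5955 -0.0601 -0.8811]
0.12799999999999997 [ 0.6181 -0.4564  5.5012] 30.000919515732676 29.7167
cup 0.88 [ 0.4343 -0.2758 -0.0025]
```

View pics/s4.png

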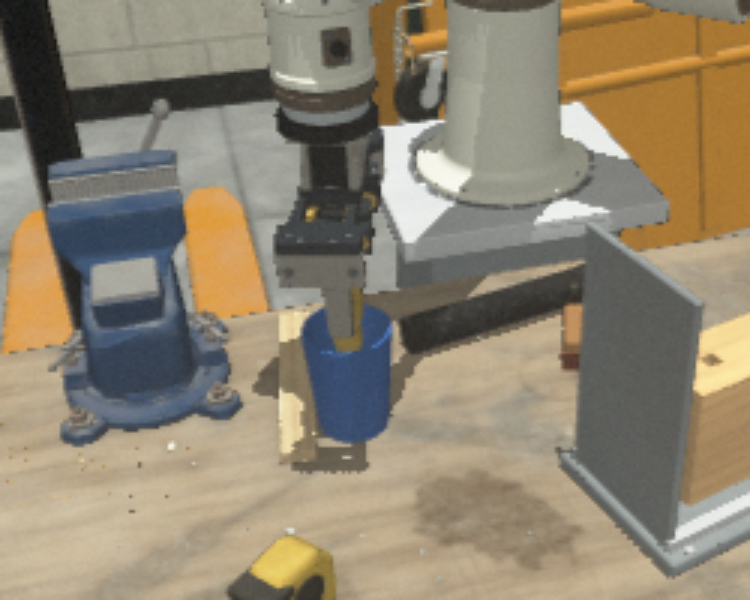

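The crop shows the screwdriver inside the cup at (345,345), the cup upright and the gripper clear of the vise. Contact came at the height expected for the floor, so I'll release it, back off and close the hood.

```bash
python3 - <<'E'
from h import *
np.set_printoptions(precision=4,suppress=True)
set_gripper(.7); hold(.3)
p=np.array(current_ee_pos()); line_to(p+[0,0,.12],max_speed=.1); line_to(p+[0,0,.26],max_speed=.25)
s=read_camera("scene")
for q in "yellow_driver_tip cup hood_grip red_driver_tip".split():
    for d in place_of(q,s)[:1]: print(q,round(d["p"],2),world(s,d["location"]))
print(current_clock())
cv2.imwrite("pics/s5.png",cv2.resize(s["pixels"][100:300,150:500],(800,457)))
E
```

```text
cup 0.73 [ 0.4368 -0.2726 -0.0034]
hood_grip 0.79 [0.5298 0.2098 0.2526]
33.325
```

View pics/s5.png

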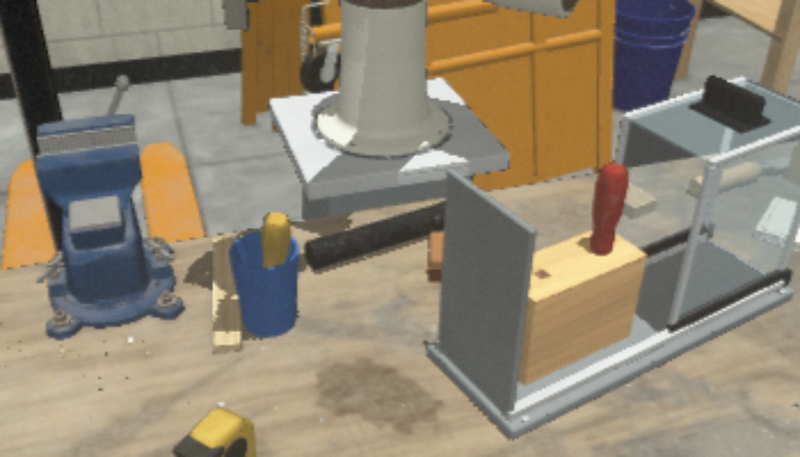

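The yellow screwdriver stands in the upright cup with its handle at (275,240), and the red one is still seated. Closing the hood now.

```bash
python3 - <<'E'
from h import *
np.set_printoptions(precision=4,suppress=True)
p=np.array(current_ee_pos()); line_to([p[0],p[1],.42],max_speed=.25)
goto(W(0,.203,.38),rot(0)); line_to(W(0,.203,.272),max_speed=.15)
set_gripper(0.0,20); print(current_opening()*92,current_contact_force())
line_to(W(0,0,.272),max_speed=.1); y=0
n=np.array([-np.sin(YAW),np.cos(YAW),0]); f0=np.array(current_contact_force())@n
while y>-.016:
    y-=.002; line_to(W(0,y,.272),max_speed=.05); F=np.array(current_contact_force())@n; print(round(y,3),F-f0)
    if F-f0>8: break
set_gripper(.6); line_to(W(0,y,.42),max_speed=.25)
goto([.35,-.02,.5],rot(np.pi/2))
s=read_camera("scene");w=read_camera("wrist")
for c in(s,w):
  for q in "cup hood_grip yellow_driver_tip tape_measure sanding_block".split():
    for d in place_of(q,c)[:1]: print(q,round(d["p"],2),world(c,d["location"]))
print(current_clock())
cv2.imwrite("pics/s6.png",cv2.resize(s["pixels"][100:350,150:550],(800,500)))
E
```

```text
13.921340584318813 [ 0.8362 -3.7775 -0.2218]
-0.002 1.3141288003269447
-0.004 1.2961356841433003
-0.006 0.8503400556483995
-0.008 1.3367085252746074
-0.01 7.842813451962888
-0.012 12.148595793576332
cup 0.74 [ 0.4357 -0.273  -0.004 ]
hood_grip 0.87 [0.5846 0.0061 0.2532]
tape_measure 0.89 [ 0.6503 -0.3671 -0.0049]
cup 0.72 [ 0.4387 -0.2728  0.0039]
hood_grip 0.66 [0.5869 0.0092 0.2544]
sanding_block 0.66 [ 0.41   -0.0093 -0.0042]
44.425
```

View pics/s6.png

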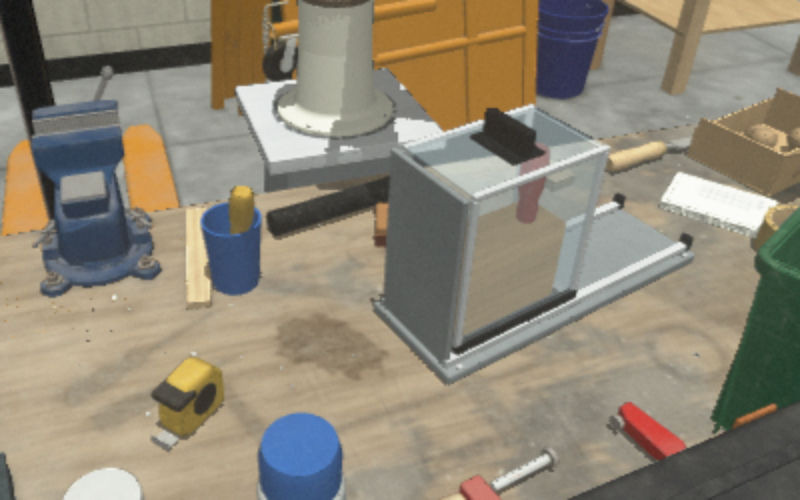

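The hood is shut against its stop, having travelled about 0.21 m from the open stop. The screwdriver is in the upright cup at (240,215), and the red one is seated under the hood.

```bash
python3 -c "
from workcell import *
print(job_done())"
```

```text
the job is handed in; nothing more can be done
None
```

The job is handed in (no verdict came back): the yellow screwdriver was lowered tip-down into the upright blue cup, the hood is shut against its stop, the red screwdriver is still seated, and the things around show no sign of having moved, at about 44 s of the 72 s allowed.

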